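# Weight the mirror stand, draw its leg out to the mark and cam it shut

## Task

Thread the loose steel ring weight over the short post at the rear of the mirror stand and leave it sitting flat on the board. Then draw the spring-loaded mirror leg out by its crossbar until the bar lines up with the upright mark fin, and, while holding it there, slide the blade-shaped cam lever outwards to its stop. Finish while still holding the leg at the mark, the lever fully closed: do not let go, and leave the two glasses, the cup and the pill organiser alone.

Things in the scene. Friction and masses are not known exactly. Their poses are not given: they have to be found in the camera images.
- stand: Mirror stand fixed to the ledge: bamboo board 310 x 140 mm, 12 mm thick. Origin: on the ledge, mid-width; the board spans x -130..+180, y -70..+70 mm from it. Its +x is the way the leg slides out (towards the mirror), +y the way the lever closes, z up. Two rails along x at y = -21 and +21 mm, tops 24 mm above the ledge. The plain post stands at the rear, x = -95 mm, y = 0.
- post_foot (a point): Foot of the post, on the board's top face, 12 mm above the ledge. The post is 14 mm thick (a 24 mm wide, 2 mm high foot flange lies under it) with a tapered tip; the weight sits on that flange.
- post_tip (a point): Tip of the post, 46 mm above the board (58 mm above the ledge).
- weight: Loose stainless-steel ring weight, about 0.4 kg: 50 mm outside diameter, 20 mm hole, 30 mm high, standing flat on the ledge. Origin: centre of its underside; z is its axis. Grip it across its outside.
- leg: The sliding leg: flat strip in the rails, one 12 mm thick upright stem, the crossbar on the stem, and 118 mm ahead (+x) of the bar a round tilted mirror, 94 mm wide, top 127 mm above the ledge and 98 mm from the bar. Origin: centre of the crossbar; axes as the stand's. At rest it is at stand x = 60 mm; slides out 110 mm. A spring pulls it home, 4 N rising to 5.5 N, also with the lever closed.
- bar_mid (a point): Centre of the crossbar (the leg's origin), 70 mm above the ledge: a round steel bar 12 mm thick, 112 mm long along y, underside 64 mm above the ledge, above the stem. Fingers coming from above can straddle or hook it anywhere along its length (the stem is no thicker than the bar) and slide along it.
- mark: The length mark: upright steel fin 6 mm wide (x), 8 mm thick (y), 60 mm high on the board's -y edge, stand y = -63 mm, just past the crossbar's end. Its stand x varies from 105 to 150 mm; the leg is at the mark when the crossbar's centre line and the fin have the same stand x. Origin: centre of its foot on the board; axes as the stand's.
- lever (a joint): Sliding cam lever on the stand, in m: 0 open, 0.028 fully closed against its stop; it may start up to 6 mm closed. It moves along the stand's +y, takes about 1.5 N to slide, stays where it is left.
- lever_face (a point): Middle of the lever's pushing face (looks to stand -y), 43 mm above the ledge. The lever is an upright dark steel blade 100 mm long (stand x 78 to 178 mm), 6 mm thick, 26 to 60 mm above the ledge, passing under the crossbar. Face at stand y = +10 mm when open, +38 mm closed. Fingertips reaching below the bar and sliding along it to +y push it.
- glass_a: Small clear glass, 48 mm wide, 58 mm high, on the bamboo tray; leave alone. Origin: centre of its underside.
- glass_b: The other glass, the same.
- cup: White ceramic toothbrush cup, 72 mm wide, 100 mm high; leave alone. Origin: centre of its underside.
- pills: White pill organiser with a row of seven shut lids, 36 x 160 x 26 mm; leave alone. Origin: centre of its underside.
Mind the look-alikes: they are no part of the job. There is more than one size of the weight; the job needs the middle-sized.

How it is judged:
By the outcome, as a careful person would: the job done as asked, in the order asked, and still so for the second after the job is handed in, while the arm keeps its last pose, push and grip.
It also fails if it takes over 51 s, if anything falls off the work surface, if the arm or the gripper's body presses on something with over 40 N, if the wrist force passes 120 N, or if a joint passes its speed limit or range.

## Robot

A 7-joint arm with a two-finger parallel gripper is mounted at the origin on the work surface. World frame = base frame: x ahead of the robot, y to its left, z up, the work surface at z = 0. Lengths are in m, angles in rad, forces in N, time in s.
With the tool pointing down it reaches from about 0.4 to 0.875 m from the base axis. Payload 19.3 kg.
Tool frame: the origin (TCP) lies at the very end of the fingers, on their centre line; the grasp point (between the pads) lies 19 mm behind it; z points along the fingers, y is the line along which they close (so a half turn about z gives the same grasp; the last joint's range is limited). The gripper opens to 85 mm and grips with 20 to 120 N. Pads are 22 mm wide; open, the fingers measure 114 mm over their backs; the gripper's body (76 mm by 85 mm) begins 54 mm behind the grasp point. The pads swing forward as they close: fully open they stand 13 mm farther back than shut.
Start: joints at [-0.07, 0.521, -0.036, 1.599, 0.021, 1.021, -0.113], TCP at [0.625, -0, 0.231] pointing down, gripper open.
Joint ranges: [-2.91, 2.91], [-0.3, 2.13], [-1.5, 1.42], [0.17, 2.43], [-1.26, 4.41], [0.16, 1.93], [-2.52, 2.52]. Speed limits (rad/s): [1.89, 1.89, 2.39, 2.39, 3.01, 3.01, 3.01].

## Interface

Orientations are given as [roll, pitch, yaw] about the fixed x, y, z axes, in that order (R = Rz(yaw) Ry(pitch) Rx(roll)).
In Python, from workcell import monitor, optics, job_done gives the robot as it stands.
- The arm moves only by the shell command python3 -m handwheel 'ROWS' [FORCE]. ROWS is JSON, a list of rows, each an object of numbers: "dx", "dy", "dz": the shift along the tool's x, y, z in cm; "wx", "wy", "wz": the turn, a rotation vector about the tool's x, y, z in rad; "claw": the opening in per cent of the stroke, from 0 (shut) to 100 (fully open). A call has 1 to 8 rows; each row shifts and turns the commanded pose from where the row before left it, along the tool's axes as they then stand; what a row does not reach is not made up. A row lasts 1/8 s, in which the tool goes at most 62.5 mm and 10.7 degrees, less where a joint would pass 70% of its speed; a pose out of reach is approached as far as the arm can. A call with a gripper value outside its range is refused whole. The fingers move at their own pace and stop on an object; FORCE is the grip in N (left out, the last holds). Time passes only in rows, so rows that do not move let the fingers close. It gives the time, the measured TCP pose, the force, the opening and the grip force at its end, in the units of the state.
- monitor.observe(): the state, without advancing time (a new reading comes with each control period).
- optics.grab_frame(name): name is "scene" or "side" or "wrist"; returns a dict with "frame" (400x640x3 uint8, blue, green, red), "fovy" (degrees; the focal length in pixels is half the picture's height over the tangent of half this angle, whatever the lens; pixels are square), "cx", "cy" (the principal point, pixels), "R" (3x3) and "t" (3): a world point X has camera coordinates R X + t. Camera axes: x right, y down, z forward; pixel columns grow to the right and rows downward; lengths in m; the calibration is good to about 2 mm. A picture is of the moment at which its call begins. There is no depth.
- job_done(): hands the job in; it is judged then, once.
Trained networks look in the newest picture that a camera, given by its name, has taken for a name from the list of things; names that differ only in an ending like _2 or _b are one class to them, and where a whole thing is asked for, a point or a joint stands for the part that bears it (a point fixed in the world has none). Each returns a list of dicts, best first, with "p" (0 to 1); they miss things now and then, are a little off and sometimes report something else, mostly with a low value. They report only what shows in the picture. A call takes as long as a camera call. They do not tell look-alikes from the thing itself.
- optics.masks_of(name, camera): "region" (400x640 bool, what is visible of it) and "rect" ([left, top, width, height] in pixels, round what is visible of it).
The state is a dict: "clock": time; "qpos": joint angles; "qd": joint speeds; "joint_efforts": joint torques, N m; "position": TCP position; "tool_rot": TCP orientation; "force": force on the tool from outside, world axes, zero at the start; "moment": the same for the moment, N m; "grip_width": finger opening in m; "finger_force": force on a finger pad.
Only numpy, scipy, OpenCV 4.12 (cv2) and the standard library are available. Lean on these libraries where they do the work, as an engineer would, in place of code of your own. Each camera call takes 0.05 s, during which the arm holds its last target. There are 200 camera calls.

## Working session

There is one attempt and no reset: what is moved stays moved. The work goes in short steps, Python scripts to look and compute and a shell command to move; the robot and the scene stay as the last step left them, time stands still between calls to the robot, and variables do not carry over. Pictures are saved under pics/ and viewed, at most 12 in all, crops included, and the job is handed in when it is done.

```bash
mkdir -p pics
cat > h.py <<'E'
import numpy as np,cv2
from workcell import monitor,optics,job_done
def cam(n):
    d=optics.grab_frame(n);d['f']=200/np.tan(np.radians(d['fovy'])/2);d['R']=np.array(d['R']);d['t']=np.array(d['t']);return d
def onplane(d,u,v,z):
    r=d['R'].T@np.array([(u-d['cx'])/d['f'],(v-d['cy'])/d['f'],1]);c=-d['R'].T@d['t'];return c+r*(z-c[2])/r[2]
def proj(d,X):
    p=d['R']@np.array(X)+d['t'];return np.array([d['cx']+d['f']*p[0]/p[2],d['cy']+d['f']*p[1]/p[2]])
E
python3 - <<'E'
from h import *
print(monitor.observe())
for n in ['scene','side','wrist']:
    d=cam(n);cv2.imwrite(f'pics/{n}0.png',d['frame']);print(n,d['f'],d['cx'],d['cy'],-d['R'].T@d['t'],d['R'].tolist())
    for o in ['stand','weight','leg','mark','lever','post_tip','cup','pills','glass_a']:
        print(o,[(round(m['p'],2),m['rect']) for m in optics.masks_of(o,n)])
E
```

```text
{'clock': 0.0, 'qpos': array([-0.07019042,  0.52203613, -0.03635968,  1.59998228,  0.02119367,
        1.02109965, -0.11282416]), 'qd': array([ 0.00152576, -0.00227797,  0.00059144, -0.00012464, -0.00105399,
        0.00084619,  0.00034121]), 'joint_efforts': array([-4.24098413e-03, -9.27110124e+01,  1.97758444e+00, -3.69928443e+01,
        1.76317629e-02,  8.19846697e-03, -6.58496788e-05]), 'position': array([ 6.24670506e-01, -2.15804231e-05,  2.30720799e-01]), 'tool_rot': array([-3.14045338e+00,  5.95230784e-05,  1.57077687e+00]), 'force': array([-0.16587614, -0.6434675 ,  0.46322017]), 'moment': array([-0.03960385, -0.0549917 ,  0.00227306]), 'finger_force': 0.0, 'grip_width': 0.08511028461774243}
scene 412.414865421632 313.50787124749536 195.09504262272202 [ 0.93307033 -0.67364641  0.882967  ] [[0.8256294860175482, 0.5640228262708099, 0.014635684606013624], [0.41307733337916247, -0.5865957415358812, -0.6966150677815757], [-0.3843215690886465, 0.5811916099338125, -0.7172957856252773]]
stand [(0.84, [273.8, 179.2, 101.7, 90.9])]
weight [(0.82, [334.8, 137.9, 17.7, 26.8]), (0.64, [2
[... 1074 characters left out ...]
.93, [359.3, 210.4, 16.6, 49.5])]
glass_a [(0.85, [247.9, 266.6, 21.2, 24.3])]
wrist 291.29152047971365 320.3567616765326 198.8449808809348 [0.62571984 0.0726977  0.3740661 ] [[0.9999996432865411, -0.000718176250046255, -0.00044457807738095445], [-0.0005591225150279176, -0.9573629228556617, 0.2888873851923625], [-0.0006330946265820801, -0.288887033568731, -0.957362982899932]]
stand [(0.78, [195.9, 55.8, 125.0, 288.9])]
weight []
leg [(0.95, [207.2, 142.6, 99.0, 203.1])]
mark [(0.62, [218.5, 242.3, 13.3, 8.1])]
lever [(0.67, [270.7, 242.3, 12.9, 73.6])]
post_tip [(0.74, [192.8, 60.2, 128.4, 284.2]), (0.51, [267.5, 239.5, 12.9, 78.0])]
cup []
pills [(0.6, [73.4, 50.4, 55.2, 143.4])]
glass_a []
```

View pics/scene0.png

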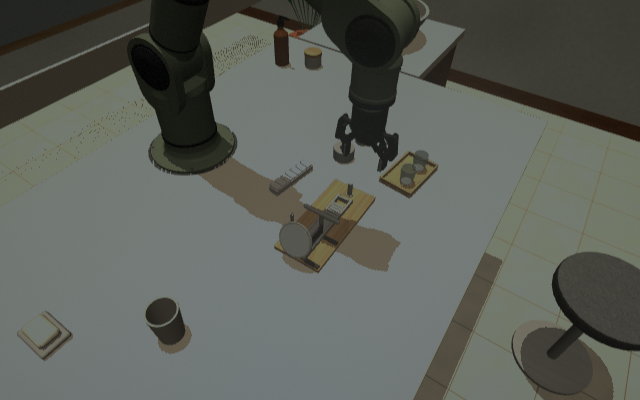

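View pics/side0.png

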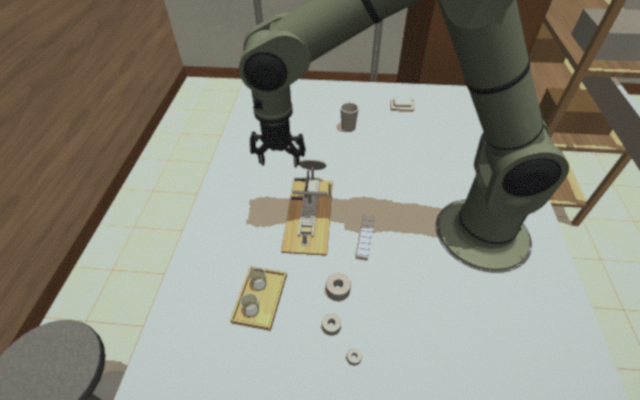

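View pics/wrist0.png

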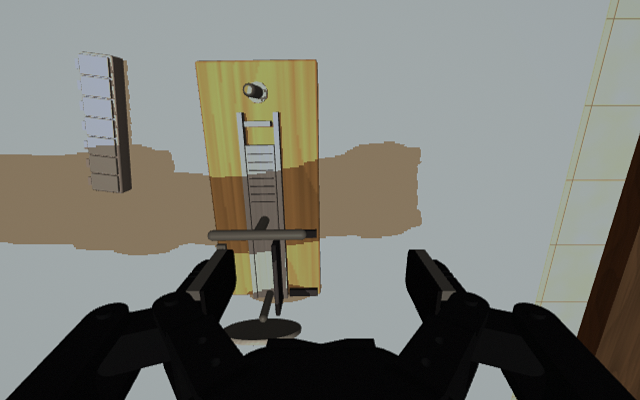

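The scene view shows the stand with its mirror towards the camera, around (325,225). In the side view the three rings are at (338,286) large, (331,324) middle and (354,356) small. The wrist view shows the board corners at about (196,61), (317,60) and (319,292), with the post near (255,91) and the bar at v≈235. So stand +x is roughly world −y, and +y is roughly world +x.

Run:
```python
from h import *
d=cam('side')
for m in optics.masks_of('weight','side'):
    ys,xs=np.nonzero(m['region']);l,t,w,h=m['rect']
    # silhouettes: left/right extremes ~ mid height
    a=onplane(d,l,t+h/2,.015);b=onplane(d,l+w,t+h/2,.015)
    print('ring',m['p'],m['rect'],(a+b)/2,np.linalg.norm(a-b),'cent',onplane(d,xs.mean(),ys.mean(),.015))
im=cv2.resize(d['frame'][150:370,230:390],None,fx=3.6,fy=3.6,interpolation=cv2.INTER_CUBIC)
w=cam('wrist')
hsv=cv2.cvtColor(w['frame'],cv2.COLOR_BGR2HSV)
c=cv2.resize(w['frame'][40:350,180:340],None,fx=2.56,fy=2.56,interpolation=cv2.INTER_CUBIC)
c=cv2.convertScaleAbs(c,alpha=1.6,beta=20);im=cv2.convertScaleAbs(im,alpha=1.3)[:790]
H=600;f=lambda i:cv2.resize(i,(int(i.shape[1]*H/i.shape[0]),H))
o=np.hstack([f(c),f(im)]);print(o.shape,f(c).shape);cv2.imwrite('pics/crop1.png',o[:, :800])
# board corners from wrist
for n,(u,v) in {'rl':(195.5,61),'rr':(317,60),'fr':(319.5,293.5)}.items(): print(n,onplane(w,u,v,.012))
s=hsv[:,:,1]; print([int(x) for x in s[75,188:204]],[int(x) for x in s[75,310:325]],[int(x) for x in s[52:70,280]],[int(x) for x in s[284:300,300]])
```

```text
ring 0.94 [324.5, 271.3, 22.1, 28.0] [0.44751952 0.23441539 0.015     ] 0.06193907827907482 cent [0.44113703 0.23735224 0.015     ]
ring 0.82 [320.7, 311.8, 19.1, 27.2] [0.45376619 0.35257235 0.015     ] 0.04973517116159776 cent [0.45247909 0.3486729  0.015     ]
(600, 746, 3) (600, 309, 3)
rl [0.48372394 0.12713347 0.012     ]
rr [0.62178722 0.12806242 0.012     ]
fr [ 0.62414357 -0.17887519  0.012     ]
[14, 14, 12, 14, 14, 14, 14, 14, 47, 147, 116, 124, 128, 128, 126, 126] [128, 128, 127, 123, 123, 148, 157, 49, 19, 14, 14, 14, 12, 14, 14] [14, 14, 14, 12, 14, 14, 16, 6, 122, 131, 117, 114, 114, 114, 115, 115, 115, 115] [117, 117, 137, 149, 111, 0, 28, 25, 26, 17, 26, 11, 76, 76, 78, 85]
```

View pics/crop1.png

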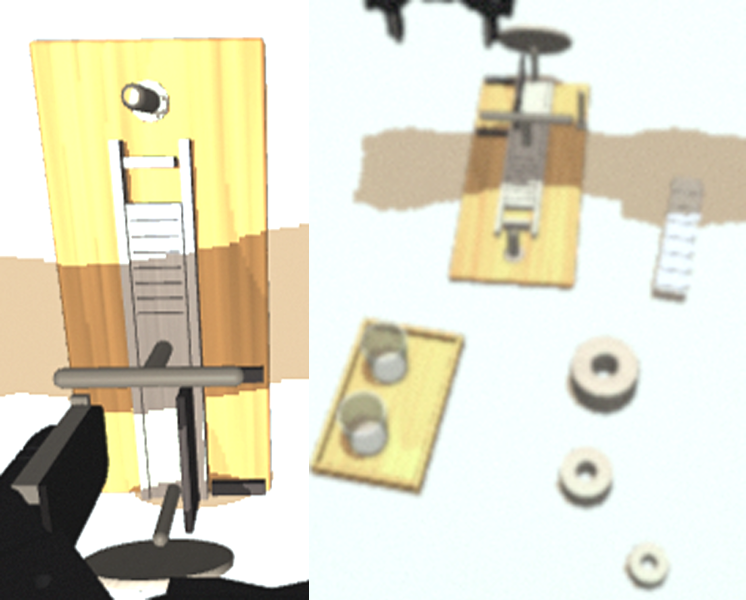

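The enlarged crop confirms that the middle-sized ring, about 50 mm wide, is near (0.452, 0.350). The fin shows at about wrist pixel (221,248), left of the bar's end. I'll move above the ring now.

```bash
python3 -m handwheel '[{"dx":4.4,"dy":-2.15},{"dx":4.4,"dy":-2.15},{"dx":4.4,"dy":-2.15},{"dx":4.4,"dy":-2.15},{"dx":4.4,"dy":-2.15},{"dx":4.4,"dy":-2.15},{"dx":4.4,"dy":-2.15},{"dx":4.2,"dy":-2.25}]'
python3 -m handwheel '[{"dz":2},{"dz":2},{"dz":2},{"dz":0}]'
cat > s.py <<'E'
from h import *
import scipy.optimize as so
s=monitor.observe();print(s['clock'],s['position'],s['tool_rot'])
w=cam('wrist');cv2.imwrite('pics/w1.png',w['frame'])
def rt(d,P,r,h): # bbox of ring projected
    a=np.linspace(0,2*np.pi,72);q=np.array([proj(d,[P[0]+r*np.cos(t),P[1]+r*np.sin(t),z]) for t in a for z in(0,h)])
    return np.r_[q.min(0),q.max(0)]
d=cam('side')
for n,c in(('wrist',w),('side',d)):
    for m in optics.masks_of('weight',n):
        l,t,ww,h=m['rect'];b=np.array([l,t,l+ww,t+h])
        f=so.least_squares(lambda p:rt(c,p[:2],p[2],p[2]*1.2)-b,[.452,.35,.025],loss='soft_l1')
        print(n,round(m['p'],2),m['rect'],f.x,np.round(f.fun,1))
E
python3 s.py
```

```text
1.65 [ 6.24973801e-01 -1.61860816e-05  2.31291820e-01] [-3.14152406e+00  9.50444024e-06  1.57079010e+00]
wrist 0.53 [195.2, 55.1, 123.8, 291.4] [ 0.54684549  0.05172964 -0.08151402] [  -3.4    1.8    3.6 -155.1]
side 0.98 [324.4, 271.3, 22.1, 28.4] [0.44814522 0.23723435 0.03206005] [-0.6  0.5  0.6 -0.5]
side 0.72 [320.9, 311.5, 20.2, 26.1] [0.45219929 0.35050233 0.02717112] [-0.5  0.4  0.5 -0.4]
side 0.54 [346.5, 348.8, 15.0, 17.5] [0.3894899  0.42795544 0.01769031] [ 0.1 -0.1 -0.1  0.1]
side 0.46 [246.2, 268.8, 20.3, 23.6] [0.67151777 0.23969286 0.02741994] [-0.3  0.3  0.3 -0.3]schema error: expected keys dx, dy, dz, wx, wy, wz, claw
schema error: expected keys dx, dy, dz, wx, wy, wz, claw
```

View pics/w1.png

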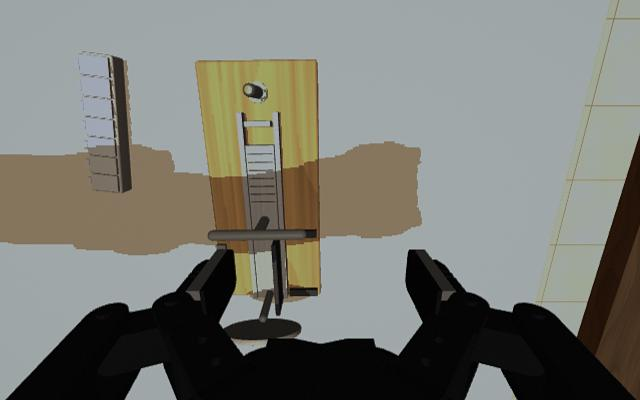

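The command was refused because every row needs all of the keys, so the picture is unchanged: same start pose, with the board at (196..319, 60..293).

```bash
python3 -m handwheel '[{"dx":4.4,"dy":-2.15,"dz":0,"wx":0,"wy":0,"wz":0,"claw":100},{"dx":4.4,"dy":-2.15,"dz":0,"wx":0,"wy":0,"wz":0,"claw":100},{"dx":4.4,"dy":-2.15,"dz":0,"wx":0,"wy":0,"wz":0,"claw":100},{"dx":4.4,"dy":-2.15,"dz":0,"wx":0,"wy":0,"wz":0,"claw":100},{"dx":4.4,"dy":-2.15,"dz":0,"wx":0,"wy":0,"wz":0,"claw":100},{"dx":4.4,"dy":-2.15,"dz":0,"wx":0,"wy":0,"wz":0,"claw":100},{"dx":4.4,"dy":-2.15,"dz":0,"wx":0,"wy":0,"wz":0,"claw":100},{"dx":4.2,"dy":-2.25,"dz":0,"wx":0,"wy":0,"wz":0,"claw":100}]'
python3 -m handwheel '[{"dx":0,"dy":0,"dz":2,"wx":0,"wy":0,"wz":0,"claw":100},{"dx":0,"dy":0,"dz":2,"wx":0,"wy":0,"wz":0,"claw":100},{"dx":0,"dy":0,"dz":2,"wx":0,"wy":0,"wz":0,"claw":100},{"dx":0,"dy":0,"dz":0,"wx":0,"wy":0,"wz":0,"claw":100}]'
python3 s.py
```

```text
clock: 2.85
position: [0.4512, 0.3515, 0.2314]
tool_rot: [3.141, -0.0, 1.571]
force: [0.7, -0.3, 0.2]
grip_width: 0.0853
finger_force: 0.0
clock: 3.35
position: [0.4515, 0.3496, 0.1703]
tool_rot: [-3.14, 0.001, 1.571]
force: [0.0, 0.5, 0.2]
grip_width: 0.0852
finger_force: 0.0
3.35 [0.45147421 0.34957142 0.17030324] [-3.13991246e+00  1.45776085e-03  1.57089965e+00]
wrist 0.83 [238.1, 84.9, 40.4, 42.1] [0.39129064 0.42632614 0.01842355] [-0.7  0.7  0.8 -0.8]
wrist 0.81 [281.9, 238.3, 62.4, 76.8] [0.44400823 0.24248962 0.03501061] [-1.5  1.4  1.5 -1.2]
wrist 0.69 [298.6, 159.5, 50.4, 51.5] [0.45525559 0.34771588 0.02478147] [ 0.5 -0.5 -0.5  0.5]
side 0.8 [327.6, 280.9, 18.7, 19.0] [0.44285087 0.2492925  0.02348581] [ 0.8 -0.6 -0.8  0.6]
side 0.76 [347.1, 351.0, 14.1, 16.0] [0.3889423  0.43116554 0.01632945] [ 0.2 -0.2 -0.2  0.2]
side 0.55 [317.7, 311.9, 24.0, 25.4] [0.45551134 0.35127826 0.02861872] [ 0.9 -0.7 -0.9  0.7]
```

View pics/w1.png

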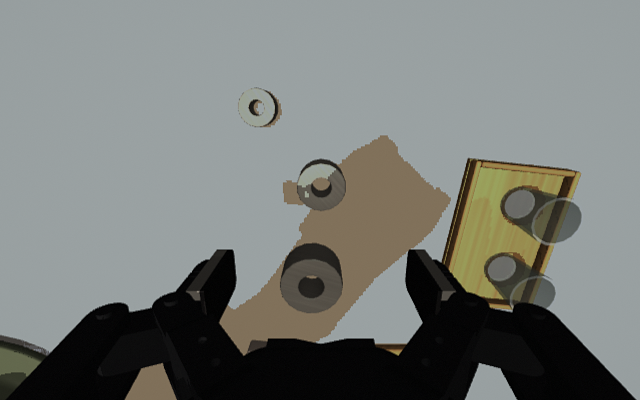

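The ring is between the fingers, with its hole at (321,184). I'll descend and grip.

```bash
python3 -m handwheel '[{"dx":0.1,"dy":0.2,"dz":3,"wx":0,"wy":0,"wz":0,"claw":100},{"dx":0,"dy":0,"dz":3,"wx":0,"wy":0,"wz":0,"claw":100},{"dx":0,"dy":0,"dz":3,"wx":0,"wy":0,"wz":0,"claw":100},{"dx":0,"dy":0,"dz":3,"wx":0,"wy":0,"wz":0,"claw":100},{"dx":0,"dy":0,"dz":2,"wx":0,"wy":0,"wz":0,"claw":100},{"dx":0,"dy":0,"dz":1.5,"wx":0,"wy":0,"wz":0,"claw":100},{"dx":0,"dy":0,"dz":1,"wx":0,"wy":0,"wz":0,"claw":100},{"dx":0,"dy":0,"dz":0,"wx":0,"wy":0,"wz":0,"claw":100}]'
python3 -m handwheel '[{"dx":0,"dy":0,"dz":0,"wx":0,"wy":0,"wz":0,"claw":50},{"dx":0,"dy":0,"dz":0,"wx":0,"wy":0,"wz":0,"claw":40},{"dx":0,"dy":0,"dz":0,"wx":0,"wy":0,"wz":0,"claw":40},{"dx":0,"dy":0,"dz":0,"wx":0,"wy":0,"wz":0,"claw":40},{"dx":0,"dy":0,"dz":0,"wx":0,"wy":0,"wz":0,"claw":40}]' 60
```

```text
clock: 4.55
position: [0.454, 0.351, 0.0062]
tool_rot: [-3.141, 0.0, 1.571]
force: [0.0, 0.4, 0.9]
grip_width: 0.0852
finger_force: 0.0
clock: 5.18
position: [0.4541, 0.3512, 0.0074]
tool_rot: [3.141, -0.001, 1.571]
force: [-4.6, -2.6, 16.5]
grip_width: 0.0485
finger_force: 59.3
```

```bash
python3 -m handwheel '[{"dx":0,"dy":0,"dz":-2,"wx":0,"wy":0,"wz":0,"claw":40},{"dx":0,"dy":0,"dz":-4,"wx":0,"wy":0,"wz":0,"claw":40},{"dx":0,"dy":0,"dz":-4,"wx":0,"wy":0,"wz":0,"claw":40},{"dx":-3,"dy":1.5,"dz":-2,"wx":0,"wy":0,"wz":0,"claw":40},{"dx":-4,"dy":2.1,"dz":0,"wx":0,"wy":0,"wz":0,"claw":40},{"dx":-4,"dy":2.1,"dz":0,"wx":0,"wy":0,"wz":0,"claw":40},{"dx":-4,"dy":2.1,"dz":0,"wx":0,"wy":0,"wz":0,"claw":40},{"dx":-4,"dy":2.1,"dz":0,"wx":0,"wy":0,"wz":0,"claw":40}]'
python3 -m handwheel '[{"dx":0,"dy":0,"dz":0,"wx":0,"wy":0,"wz":0,"claw":40},{"dx":0,"dy":0,"dz":0,"wx":0,"wy":0,"wz":0,"claw":40}]'
cat > s2.py <<'E'
from h import *
s=monitor.observe();print(s['clock'],s['position'],s['tool_rot'],s['grip_width'])
w=cam('wrist')
cv2.imwrite('pics/w2.png',cv2.convertScaleAbs(w['frame'],alpha=1.5,beta=15))
for n in ['weight','post_tip','mark','leg','lever']: print(n,[(round(m['p'],2),m['rect']) for m in optics.masks_of(n,'wrist')])
print(-w['R'].T@w['t'],w['R'].tolist())
E
python3 s2.py
```

```text
clock: 6.18
position: [0.5536, 0.1595, 0.1276]
tool_rot: [3.141, -0.0, 1.571]
force: [-0.3, -0.3, -3.6]
grip_width: 0.048
finger_force: 63.4
clock: 6.42
position: [0.5529, 0.1613, 0.1271]
tool_rot: [3.141, -0.001, 1.571]
force: [-0.6, 0.2, -4.4]
grip_width: 0.0486
finger_force: 63.4
6.425 [0.55286559 0.16126955 0.12706358] [ 3.14126138e+00 -5.23055427e-04  1.57059057e+00] 0.04863123018064101
weight [(0.91, [271.3, 210.3, 103.7, 108.5]), (0.73, [129.4, 48.5, 102.3, 102.3])]
post_tip [(0.87, [246.7, 221.1, 143.9, 122.1])]
mark []
leg [(0.89, [303.1, 317.8, 32.7, 26.0])]
lever []
[0.55356503 0.23390232 0.2698789 ] [[0.9999995988204832, -0.0008938397946648548, -5.83891878150538e-05], [-0.0008390258266687047, -0.9575139742706364, 0.28838565344364164], [-0.0003136790365375617, -0.2883854887591875, -0.9575143400903138]]
```

View pics/w2.png

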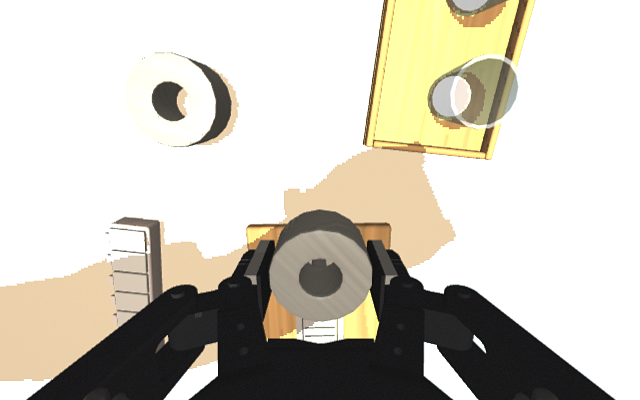

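The ring is held centrally, with its top face centred at about (321,275), and the post is visible through its hole. I'll now compute the offsets and the post and mark positions.

Run:
```python
from h import *
import scipy.optimize as so
# start-pose wrist calibration
R0=np.array([[0.9999996432865411,-0.000718176250046255,-0.00044457807738095445],[-0.0005591225150279176,-0.9573629228556617,0.2888873851923625],[-0.0006330946265820801,-0.288887033568731,-0.957362982899932]])
w0=dict(R=R0,t=-R0@np.array([.62571984,.0726977,.3740661]),f=291.2915,cx=320.3568,cy=198.845)
print('tip',onplane(w0,247.7,90.1,.058),'flange',onplane(w0,258.5,91.7,.014))
print('fin',onplane(w0,221,248,.072))
# held ring: ellipse of the top face
w=cam('wrist');s=monitor.observe();p=s['position']
m=optics.masks_of('weight','wrist')[0]['region'].astype(np.uint8)
cs=max(cv2.findContours(m,0,1)[0],key=len)[:,0,:].astype(float)
# fit silhouette hull of cylinder
a=np.linspace(0,2*np.pi,90)
def hull(q):
    P=np.array([proj(w,[q[0]+.025*np.cos(t),q[1]+.025*np.sin(t),q[2]-z]) for t in a for z in(0,.03)],np.float32)
    return cv2.convexHull(P)
def res(q):
    h=hull(q);return [cv2.pointPolygonTest(h,(float(x),float(y)),True) for x,y in cs]
f=so.least_squares(res,[p[0],p[1],p[2]+.0226],loss='soft_l1',x_scale=.01,diff_step=1e-3)
print('ring top',f.x,'minus tcp',f.x-p,'res',np.std(f.fun))
d=cam('side')
for mm in optics.masks_of('mark','side'):
    l,t,ww,h=mm['rect'];print('mark',mm['p'],onplane(d,l+ww/2,t,.072),onplane(d,l+ww/2,t+h,.012))
c=cam('scene')
for mm in optics.masks_of('mark','scene'):
    l,t,ww,h=mm['rect'];print('mark scene',mm['p'],onplane(c,l+ww/2,t,.072),onplane(c,l+ww/2,t+h,.012))
# stand corners from board colour in side+scene
for n,im in(('side',d),('scene',c)):
    mm=optics.masks_of('stand',n)
    if mm:
        k=cv2.minAreaRect(np.argwhere(mm[0]['region'])[:,::-1].astype(np.float32));print(n,[onplane(im,*q,.012).round(4)[:2] for q in cv2.boxPoints(k)])
```

```text
tip [0.55157614 0.0930828  0.058     ] flange [0.55368119 0.09416558 0.014     ]
fin [ 0.51206444 -0.07699357  0.072     ]
ring top [0.46920323 0.23963533 0.09665391] minus tcp [-0.08360027  0.07813323 -0.02971249] res 0.5609008125642564
mark scene 0.35 [0.49021233 0.06493518 0.072     ] [ 0.63924862 -0.16017891  0.012     ]
side [array([0.6222, 0.1365]), array([ 0.6619, -0.2653]), array([ 0.4871, -0.2609]), array([0.4801, 0.1366])]
scene [array([ 0.4722, -0.1854]), array([0.4312, 0.1759]), array([0.6234, 0.1245]), array([ 0.6307, -0.2046])]
```

```bash
python3 -m handwheel '[{"dx":-2.5,"dy":0,"dz":0,"wx":0,"wy":0,"wz":0,"claw":40},{"dx":-2.5,"dy":0,"dz":0,"wx":0,"wy":0,"wz":0,"claw":40},{"dx":-1.7,"dy":0,"dz":1,"wx":0,"wy":0,"wz":0,"claw":40},{"dx":0,"dy":0,"dz":2.5,"wx":0,"wy":0,"wz":0,"claw":40},{"dx":0,"dy":0,"dz":1.8,"wx":0,"wy":0,"wz":0,"claw":40},{"dx":0,"dy":0,"dz":0,"wx":0,"wy":0,"wz":0,"claw":40},{"dx":0,"dy":0,"dz":0,"wx":0,"wy":0,"wz":0,"claw":40}]'
python3 - <<'E'
from h import *
w=cam('wrist');d=cam('side')
A=cv2.resize(w['frame'][190:340,220:420],(800,600))[:, 100:700]
B=cv2.resize(d['frame'][205:255,285:333],(200,208),interpolation=cv2.INTER_CUBIC)
A=cv2.convertScaleAbs(A,alpha=1.6,beta=25)
o=np.zeros((600,800,3),np.uint8);o[:,:600]=A;o[:208,600:]=B
cv2.imwrite('pics/w3.png',o);print(monitor.observe()['position'])
E
```

```text
clock: 8.0
position: [0.5533, 0.0943, 0.0736]
tool_rot: [3.141, -0.0, 1.571]
force: [0.6, -1.4, -2.9]
grip_width: 0.0484
finger_force: 63.3
[0.55340099 0.09423581 0.07396574]
```

View pics/w3.png

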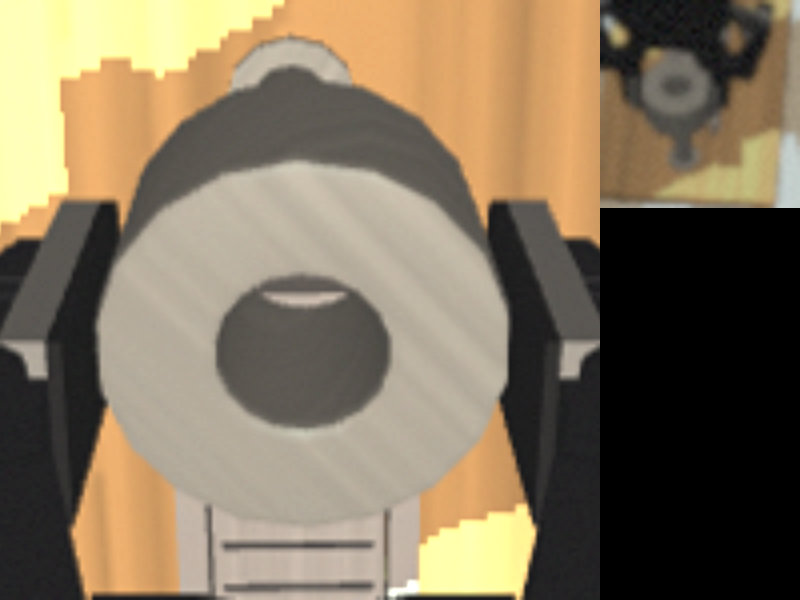

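The flange is centred about 12 zoomed pixels left of the ring's axis, so the ring is roughly 2 mm off in x. I'll correct that and descend, watching the force.

```bash
python3 -m handwheel '[{"dx":0.1,"dy":-0.2,"dz":0,"wx":0,"wy":0,"wz":0,"claw":40},{"dx":0,"dy":0,"dz":0.8,"wx":0,"wy":0,"wz":0,"claw":40},{"dx":0,"dy":0,"dz":0.8,"wx":0,"wy":0,"wz":0,"claw":40},{"dx":0,"dy":0,"dz":0.4,"wx":0,"wy":0,"wz":0,"claw":40},{"dx":0,"dy":0,"dz":0,"wx":0,"wy":0,"wz":0,"claw":40}]'
```

```text
clock: 8.72
position: [0.5507, 0.0949, 0.0528]
tool_rot: [-3.141, 0.0, 1.571]
force: [0.3, 0.1, -3.1]
grip_width: 0.0483
finger_force: 63.4
```

```bash
python3 -m handwheel '[{"dx":0,"dy":0,"dz":0.8,"wx":0,"wy":0,"wz":0,"claw":40},{"dx":0,"dy":0,"dz":0.8,"wx":0,"wy":0,"wz":0,"claw":40},{"dx":0,"dy":0,"dz":0.8,"wx":0,"wy":0,"wz":0,"claw":40},{"dx":0,"dy":0,"dz":0.5,"wx":0,"wy":0,"wz":0,"claw":40},{"dx":0,"dy":0,"dz":0,"wx":0,"wy":0,"wz":0,"claw":40},{"dx":0,"dy":0,"dz":0,"wx":0,"wy":0,"wz":0,"claw":40}]'
```

```text
clock: 9.48
position: [0.5511, 0.095, 0.0244]
tool_rot: [3.141, -0.0, 1.571]
force: [-0.2, -0.6, -3.0]
grip_width: 0.0484
finger_force: 63.4
```

```bash
python3 -m handwheel '[{"dx":0,"dy":0,"dz":0.3,"wx":0,"wy":0,"wz":0,"claw":40},{"dx":0,"dy":0,"dz":0,"wx":0,"wy":0,"wz":0,"claw":40},{"dx":0,"dy":0,"dz":0,"wx":0,"wy":0,"wz":0,"claw":100},{"dx":0,"dy":0,"dz":0,"wx":0,"wy":0,"wz":0,"claw":100},{"dx":0,"dy":0,"dz":0,"wx":0,"wy":0,"wz":0,"claw":100},{"dx":0,"dy":0,"dz":0,"wx":0,"wy":0,"wz":0,"claw":100}]'
python3 -m handwheel '[{"dx":0,"dy":0,"dz":-2,"wx":0,"wy":0,"wz":0,"claw":100},{"dx":0,"dy":0,"dz":-3,"wx":0,"wy":0,"wz":0,"claw":100},{"dx":0,"dy":0,"dz":-4,"wx":0,"wy":0,"wz":0,"claw":100},{"dx":0,"dy":0,"dz":-4,"wx":0,"wy":0,"wz":0,"claw":100},{"dx":0,"dy":0,"dz":-4,"wx":0,"wy":0,"wz":0,"claw":100},{"dx":0,"dy":0,"dz":-4,"wx":0,"wy":0,"wz":0,"claw":100},{"dx":0,"dy":0,"dz":0,"wx":0,"wy":0,"wz":0,"claw":100},{"dx":0,"dy":0,"dz":0,"wx":0,"wy":0,"wz":0,"claw":100}]'
python3 - <<'E'
from h import *
w=cam('wrist');cv2.imwrite('pics/w4raw.png',w['frame'])
c=w['frame'][100:330,225:420]
o=cv2.resize(cv2.convertScaleAbs(c,alpha=1.6,beta=20),None,fx=2.6,fy=2.6,interpolation=cv2.INTER_CUBIC);print(o.shape);cv2.imwrite('pics/w4.png',o)
print(monitor.observe()['position'],-w['R'].T@w['t'],w['R'].tolist())
for n in ['weight','mark','leg','lever','stand']: print(n,[(round(m['p'],2),m['rect']) for m in optics.masks_of(n,'wrist')])
E
```

```text
clock: 10.22
position: [0.551, 0.095, 0.0213]
tool_rot: [3.142, -0.0, 1.571]
force: [0.5, 0.1, 0.1]
grip_width: 0.0855
finger_force: 0.0
clock: 11.22
position: [0.5507, 0.0949, 0.2309]
tool_rot: [-3.141, 0.0, 1.571]
force: [-0.3, -0.2, 0.3]
grip_width: 0.0856
finger_force: 0.0
(598, 507, 3)
[0.55052908 0.09485035 0.23042818] [0.55150517 0.16763319 0.37361987] [[0.9999993924362559, -0.0007106074494215244, -0.0008427123916111908], [-0.00043671247307827226, -0.9573207083696806, 0.28902745649642386], [-0.0010121310873628265, -0.28902691287080723, -0.9573204370674617]]
weight [(0.6, [300.2, 153.6, 45.2, 45.9]), (0.6, [185.5, 0.0, 69.2, 79.0]), (0.38, [274.6, 215.4, 95.2, 127.3])]
mark [(0.56, [278.3, 217.4, 90.3, 123.7]), (0.48, [271.2, 309.3, 14.1, 28.3])]
leg [(0.62, [269.4, 302.5, 19.9, 34.5]), (0.56, [278.2, 214.1, 88.9, 130.4])]
lever [(0.46, [333.4, 297.8, 4.9, 45.3])]
stand [(0.77, [264.6, 139.5, 112.3, 205.7])]
```

View pics/w4.png

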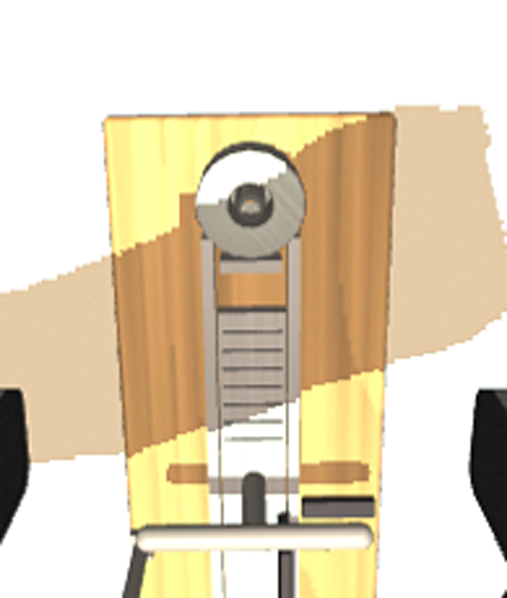

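The ring sits flat on the post, at about (250,203) zoomed. The bar is at v≈538, and the slanted fin is left of its end at about (135,565). Next I'll turn the tool 90° so the fingers straddle the bar, and move over it.

```bash
python3 -m handwheel '[{"dx":0,"dy":0,"dz":0,"wx":0,"wy":0,"wz":-0.18,"claw":100},{"dx":0,"dy":0,"dz":0,"wx":0,"wy":0,"wz":-0.18,"claw":100},{"dx":0,"dy":0,"dz":0,"wx":0,"wy":0,"wz":-0.18,"claw":100},{"dx":0,"dy":0,"dz":0,"wx":0,"wy":0,"wz":-0.18,"claw":100},{"dx":0,"dy":0,"dz":0,"wx":0,"wy":0,"wz":-0.18,"claw":100},{"dx":0,"dy":0,"dz":0,"wx":0,"wy":0,"wz":-0.18,"claw":100},{"dx":0,"dy":0,"dz":0,"wx":0,"wy":0,"wz":-0.18,"claw":100},{"dx":0,"dy":0,"dz":0,"wx":0,"wy":0,"wz":-0.18,"claw":100}]'
python3 -m handwheel '[{"dx":0,"dy":0,"dz":0,"wx":0,"wy":0,"wz":-0.12,"claw":60},{"dx":0.5,"dy":-4,"dz":0,"wx":0,"wy":0,"wz":0,"claw":60},{"dx":0.5,"dy":-4,"dz":0,"wx":0,"wy":0,"wz":0,"claw":60},{"dx":0.5,"dy":-4,"dz":0,"wx":0,"wy":0,"wz":0,"claw":60},{"dx":0.8,"dy":-4,"dz":0,"wx":0,"wy":0,"wz":0,"claw":60},{"dx":0,"dy":0,"dz":0,"wx":0,"wy":0,"wz":0,"claw":60},{"dx":0,"dy":0,"dz":0,"wx":0,"wy":0,"wz":0,"claw":60}]'
python3 - <<'E'
from h import *
w=cam('wrist')
o=cv2.resize(cv2.convertScaleAbs(w['frame'],alpha=1.6,beta=20),(800,500),interpolation=cv2.INTER_CUBIC);cv2.imwrite('pics/w5.png',o)
import pickle;pickle.dump(w,open('w5.pkl','wb'))
print(monitor.observe()['qpos'],-w['R'].T@w['t'],w['R'].tolist())
for n in ['mark','leg','lever']: print(n,[(round(m['p'],2),m['rect']) for m in optics.masks_of(n,'wrist')])
E
```

```text
clock: 12.52
position: [0.5509, 0.0949, 0.231]
tool_rot: [-3.142, -0.0, 3.017]
force: [0.4, -0.8, -0.7]
grip_width: 0.0853
finger_force: 0.0
clock: 13.4
position: [0.5263, -0.0642, 0.2312]
tool_rot: [3.141, -0.0, 3.131]
force: [0.5, 0.7, -0.4]
grip_width: 0.0512
finger_force: 0.0
[ 0.35625049  0.40097309 -0.45583755  1.83208562  0.21129171  0.95645563
  1.37021036] [ 0.45332064 -0.06455963  0.37396269] [[0.011390127215591685, 0.999934582778175, 0.0010465019126850617], [0.9572715685785211, -0.011206589139773538, 0.2889732796489558], [0.2889661035367884, -0.002289655889631893, -0.9573365910079259]]
mark [(0.67, [277.9, 139.2, 16.5, 14.9])]
leg [(0.78, [200.5, 155.8, 201.5, 101.2])]
lever [(0.94, [224.2, 204.4, 87.3, 16.6])]
```

View pics/w5.png

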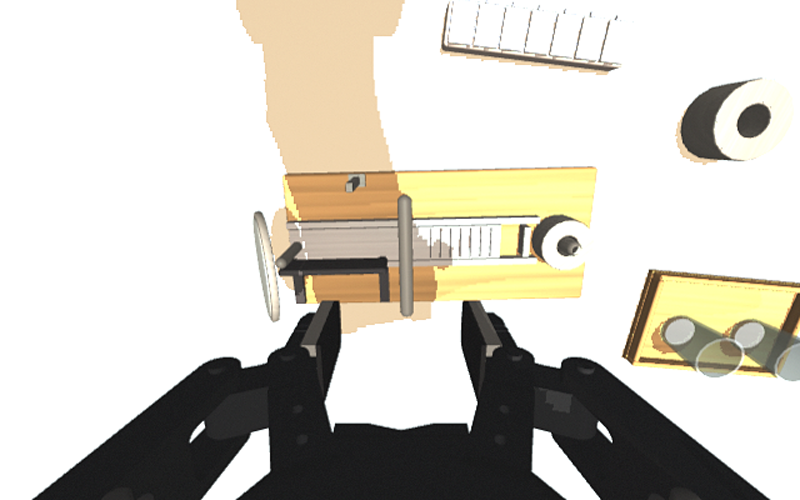

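The wrist view, scaled 1.25×, is clear. The fin's top is at about (351,184) with its foot near (362,178). The bar runs from (404,198) to (406,314), the mirror is at (267,265), and the lever is the dark blade at v≈265. I'll compute positions from this.

Run:
```python
from h import *
import pickle;w=pickle.load(open('w5.pkl','rb'))
print('fin top L edge',onplane(w,277.9,150,.072),'foot R edge',onplane(w,294.4,142,.012))
for u,v in((351/1.25,186/1.25),): print('fin top',onplane(w,u,v,.072))
print('bar ends',onplane(w,404/1.25,200/1.25,.07),onplane(w,406/1.25,312/1.25,.07))
for a in((285,175),(595,167),(581,297)): print('board',onplane(w,a[0]/1.25,a[1]/1.25,.012))
print('ring hole',onplane(w,568/1.25,244/1.25,.058))
print('lever face L/R',onplane(w,385/1.25,258/1.25,.06),onplane(w,282/1.25,263/1.25,.06))
g=cv2.cvtColor(w['frame'],cv2.COLOR_BGR2GRAY)
print(g[136:157,270:300])
print(g[170:250:20,314:336])
```

```text
fin top L edge [ 0.49137921 -0.10843199  0.072     ] foot R edge [ 0.48943094 -0.09640868  0.012     ]
fin top [ 0.49018623 -0.10538197  0.072     ]
bar ends [ 0.50259047 -0.0618233   0.07      ] [ 0.60612353 -0.06086964  0.07      ]
board [ 0.48608552 -0.17751284  0.012     ]
board [0.48189398 0.12483918 0.012     ]
board [0.61963592 0.12937819 0.012     ]
ring hole [0.5461645  0.08610342 0.058     ]
lever face L/R [ 0.55687829 -0.07943272  0.06      ] [ 0.56057279 -0.17339698  0.06      ]
[[126 125 127 126 127 126 127 127 127 126 127 126 127 127 128 127 127 128
  128 128 127 128 128 128 128 128 129 128 128 128]
 [111 108  94  95  95  95  95  94  95  94  95  95  94  82  82  83  83  83
   83  82  83  83  81  74  74  74  73  74  75  75]
 [ 66  65  54  55  57  59  59  60  61  58  55  55  56  47  49  49  49  50
   49  50  45  48  58  53  53  53  54  55  54  55]
 [ 61  62  63  63  64  65  66  67  74  75  73  74  75  76  76  77  77  79
   93  90  89  73  68  76  76  76  76  77  78  77]
 [ 84  85  85  85  86  86  87  88  95 100 100 101 103 104 104 103  91 102
  106 106 107  97  65  94  93 
[... 1694 characters left out ...]
1  93  98  96  96  95  95
   95  95  95  96  95  95  95  95  96  96  95  96]
 [ 96  96  97  96  96  96  96  97  97  96  96  96  95  95  95  94  94  94
   93  94  94  93  93  93  94  93  93  94  92  93]
 [ 94  93  94  93  93  94  93  94  94  94  93  93  93  92  93  93  93  93
   92  93  93  93  93  92  92  92  92  92  93  92]]
[[ 85  85  85  82  49  63  74  79  87  97  97  87  78  71  64  81 146 141
  140 139 140 138]
 [107 106 108 107  94  51  70  78  83  92 100  91  80  74  67  60 109 106
  105 105 104 104]
 [106 107 107 109 106  69  62  74  81  87  94  94  83  77  69  62  88 108
  106 105 105 105]
 [ 85  84  85  85  85  83  52  70  77  83  89  94  86  79  71  65  66  88
   86  86  85  85]]
```

```bash
python3 -m handwheel '[{"dx":-0.25,"dy":0.25,"dz":3,"wx":0,"wy":0,"wz":-0.02,"claw":55},{"dx":0,"dy":0,"dz":3,"wx":0,"wy":0,"wz":0,"claw":55},{"dx":0,"dy":0,"dz":3,"wx":0,"wy":0,"wz":0,"claw":55},{"dx":0,"dy":0,"dz":3,"wx":0,"wy":0,"wz":0,"claw":55},{"dx":0,"dy":0,"dz":0,"wx":0,"wy":0,"wz":0,"claw":55}]'
python3 -m handwheel '[{"dx":0,"dy":0,"dz":2,"wx":0,"wy":0,"wz":0,"claw":55},{"dx":0,"dy":0,"dz":2,"wx":0,"wy":0,"wz":0,"claw":55},{"dx":0,"dy":0,"dz":2,"wx":0,"wy":0,"wz":0,"claw":55},{"dx":0,"dy":0,"dz":0.5,"wx":0,"wy":0,"wz":0,"claw":55},{"dx":0,"dy":0,"dz":0,"wx":0,"wy":0,"wz":0,"claw":55}]'
python3 -m handwheel '[{"dx":0,"dy":0,"dz":0,"wx":0,"wy":0,"wz":0,"claw":20},{"dx":0,"dy":0,"dz":0,"wx":0,"wy":0,"wz":0,"claw":5},{"dx":0,"dy":0,"dz":0,"wx":0,"wy":0,"wz":0,"claw":5},{"dx":0,"dy":0,"dz":0,"wx":0,"wy":0,"wz":0,"claw":5},{"dx":0,"dy":0,"dz":0,"wx":0,"wy":0,"wz":0,"claw":5}]' 30
```

```text
clock: 14.22
position: [0.5278, -0.0615, 0.1099]
tool_rot: [3.141, -0.003, -3.131]
force: [0.1, 0.2, -0.2]
grip_width: 0.0469
finger_force: 0.0
clock: 14.85
position: [0.5293, -0.0621, 0.0471]
tool_rot: [-3.142, 0.001, -3.132]
force: [-0.2, -0.8, 0.4]
grip_width: 0.047
finger_force: 0.0
clock: 15.48
position: [0.5292, -0.0617, 0.047]
tool_rot: [3.141, 0.001, -3.132]
force: [-1.6, 4.2, 9.2]
grip_width: 0.0109
finger_force: 29.2
```

```bash
python3 -m handwheel '[{"dx":0,"dy":-1,"dz":0,"wx":0,"wy":0,"wz":0,"claw":5},{"dx":0,"dy":-1,"dz":0,"wx":0,"wy":0,"wz":0,"claw":5},{"dx":0,"dy":-1,"dz":0,"wx":0,"wy":0,"wz":0,"claw":5},{"dx":0,"dy":-1,"dz":0,"wx":0,"wy":0,"wz":0,"claw":5},{"dx":0,"dy":-0.5,"dz":0,"wx":0,"wy":0,"wz":0,"claw":5},{"dx":0,"dy":0,"dz":0,"wx":0,"wy":0,"wz":0,"claw":5},{"dx":0,"dy":0,"dz":0,"wx":0,"wy":0,"wz":0,"claw":5}]'
cat > s3.py <<'E'
from h import *
import sys
w=cam('wrist');np.save('w6.npy',w['frame'])
o=cv2.convertScaleAbs(w['frame'],alpha=1.6,beta=20)[60:260,200:440];o=cv2.resize(o,(720,600),interpolation=cv2.INTER_CUBIC);cv2.imwrite(sys.argv[1],o)
print(monitor.observe()['position'])
import pickle;pickle.dump(w,open('w6.pkl','wb'))
for n in ['mark','leg','lever']: print(n,[(round(m['p'],2),m['rect']) for m in optics.masks_of(n,'wrist')])
E
python3 s3.py pics/w6.png
```

```text
clock: 16.35
position: [0.5298, -0.1068, 0.047]
tool_rot: [3.141, 0.001, -3.132]
force: [-1.1, 5.1, 7.8]
grip_width: 0.011
finger_force: 29.3
[ 0.52975676 -0.10667813  0.04701264]
mark [(0.66, [308.0, 159.5, 30.2, 45.4])]
leg [(0.77, [0.0, 207.9, 473.4, 192.1])]
lever [(0.57, [211.1, 317.9, 128.8, 14.4]), (0.28, [0.5, 208.7, 473.2, 189.7])]
```

View pics/w6.png

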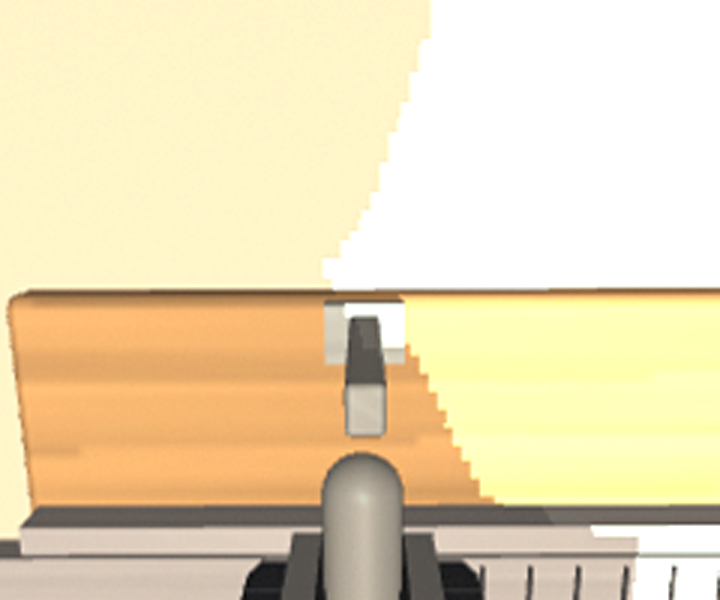

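The bar end, at about (363,470), lines up with the fin top, at about (365,410), to within roughly 0.3 mm. I'll ease the grip slightly and slide towards the lever.

```bash
python3 -m handwheel '[{"dx":0,"dy":-0.1,"dz":0,"wx":0,"wy":0,"wz":0,"claw":15},{"dx":0,"dy":0,"dz":0,"wx":0,"wy":0,"wz":0,"claw":15},{"dx":0,"dy":0,"dz":0,"wx":0,"wy":0,"wz":0,"claw":15},{"dx":-0.5,"dy":0,"dz":0,"wx":0,"wy":0,"wz":0,"claw":15},{"dx":-0.5,"dy":0,"dz":0,"wx":0,"wy":0,"wz":0,"claw":15},{"dx":-0.5,"dy":0,"dz":0,"wx":0,"wy":0,"wz":0,"claw":15}]' 20
python3 -m handwheel '[{"dx":-0.6,"dy":0,"dz":0,"wx":0,"wy":0,"wz":0,"claw":15},{"dx":-0.6,"dy":0,"dz":0,"wx":0,"wy":0,"wz":0,"claw":15},{"dx":-0.6,"dy":0,"dz":0,"wx":0,"wy":0,"wz":0,"claw":15},{"dx":-0.6,"dy":0,"dz":0,"wx":0,"wy":0,"wz":0,"claw":15},{"dx":0,"dy":0,"dz":0,"wx":0,"wy":0,"wz":0,"claw":15}]'
```

```text
clock: 17.3
position: [0.5435, -0.1076, 0.0461]
tool_rot: [3.141, -0.002, -3.132]
force: [-4.4, 4.4, 0.4]
grip_width: 0.0126
finger_force: 2.6
clock: 17.92
position: [0.568, -0.1073, 0.0461]
tool_rot: [3.141, -0.001, -3.132]
force: [-1.0, 4.7, -1.8]
grip_width: 0.0128
finger_force: 2.4
```

```bash
python3 -m handwheel '[{"dx":-0.5,"dy":0,"dz":0,"wx":0,"wy":0,"wz":0,"claw":15},{"dx":-0.5,"dy":0,"dz":0,"wx":0,"wy":0,"wz":0,"claw":15},{"dx":0,"dy":0,"dz":0,"wx":0,"wy":0,"wz":0,"claw":15}]'
python3 -m handwheel '[{"dx":-0.2,"dy":0,"dz":0,"wx":0,"wy":0,"wz":0,"claw":15},{"dx":0,"dy":0,"dz":0,"wx":0,"wy":0,"wz":0,"claw":15}]'
python3 -m handwheel '[{"dx":-0.15,"dy":0,"dz":0,"wx":0,"wy":0,"wz":0,"claw":15},{"dx":0,"dy":0,"dz":0,"wx":0,"wy":0,"wz":0,"claw":15}]'
```

```text
clock: 18.3
position: [0.5779, -0.1072, 0.0461]
tool_rot: [3.141, -0.001, -3.132]
force: [-0.7, 3.5, -2.4]
grip_width: 0.0128
finger_force: 2.6
clock: 18.55
position: [0.5794, -0.1073, 0.0461]
tool_rot: [3.141, -0.002, -3.132]
force: [-4.0, 5.2, 0.1]
grip_width: 0.0128
finger_force: 2.9
clock: 18.8
position: [0.5808, -0.1073, 0.0461]
tool_rot: [3.141, -0.002, -3.132]
force: [-4.9, 5.5, 0.9]
grip_width: 0.0129
finger_force: 3.6
```

```bash
python3 -m handwheel '[{"dx":-0.15,"dy":0,"dz":0,"wx":0,"wy":0,"wz":0,"claw":15},{"dx":0,"dy":0,"dz":0,"wx":0,"wy":0,"wz":0,"claw":15}]'
python3 -m handwheel '[{"dx":-0.15,"dy":0,"dz":0,"wx":0,"wy":0,"wz":0,"claw":15},{"dx":0,"dy":0,"dz":0,"wx":0,"wy":0,"wz":0,"claw":15}]'
python3 s3.py pics/w7.png
```

```text
clock: 19.05
position: [0.581, -0.1073, 0.046]
tool_rot: [3.141, -0.004, -3.132]
force: [-13.5, 6.1, 7.4]
grip_width: 0.0125
finger_force: 8.7
clock: 19.3
position: [0.5812, -0.1073, 0.0459]
tool_rot: [3.141, -0.007, -3.132]
force: [-22.0, 7.8, 16.4]
grip_width: 0.0127
finger_force: 13.1
[ 0.58115651 -0.10727144  0.04587467]
mark [(0.77, [309.4, 51.2, 31.8, 39.2])]
leg [(0.59, [0.0, 83.5, 487.1, 284.7])]
lever []
```

The push force jumped to 22 N at x≈0.581, the predicted closed position, so the lever is at its stop. I'll re-grip, re-centre and check.

```bash
python3 -m handwheel '[{"dx":0.1,"dy":0.08,"dz":0,"wx":0,"wy":0,"wz":0,"claw":8},{"dx":0,"dy":0,"dz":0,"wx":0,"wy":0,"wz":0,"claw":5},{"dx":0,"dy":0,"dz":0,"wx":0,"wy":0,"wz":0,"claw":5},{"dx":0,"dy":0,"dz":0,"wx":0,"wy":0,"wz":0,"claw":5}]' 25
python3 - <<'E'
from h import *
w=cam('wrist');c=cam('scene')
A=cv2.resize(cv2.convertScaleAbs(w['frame'][30:230,220:420],alpha=1.6,beta=20),(500,500),interpolation=cv2.INTER_CUBIC)
B=cv2.resize(cv2.convertScaleAbs(c['frame'][170:280,260:380],alpha=1.8,beta=10),(300,275),interpolation=cv2.INTER_CUBIC)
o=np.zeros((500,800,3),np.uint8);o[:,:500]=A;o[:275,500:]=B;cv2.imwrite('pics/w8.png',o)
E
```

```text
clock: 20.0
position: [0.5811, -0.1073, 0.0459]
tool_rot: [-3.141, -0.005, -3.133]
force: [-13.0, 2.9, 8.3]
grip_width: 0.0112
finger_force: 29.1
```

View pics/w8.png

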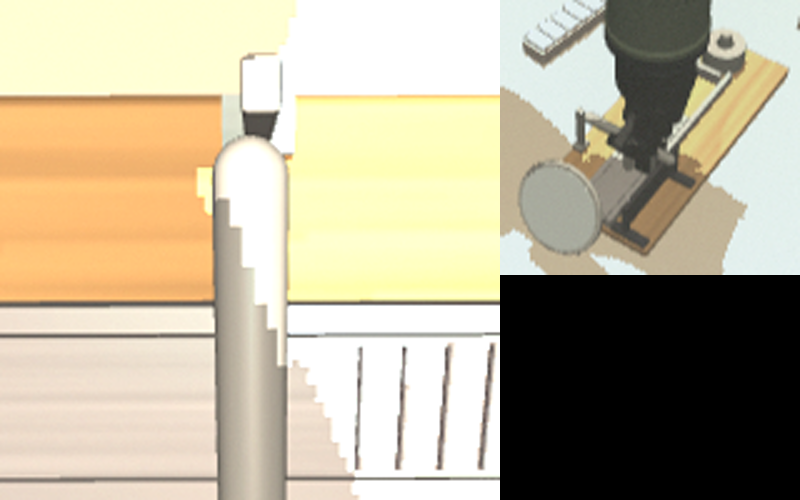

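The bar (u≈251) is about 1.7 mm past the fin (u≈261), using the 12 mm bar at 71 px as the scale. I'll nudge it back.

```bash
python3 -m handwheel '[{"dx":0,"dy":0.15,"dz":0,"wx":0,"wy":0,"wz":0,"claw":5},{"dx":0,"dy":0,"dz":0,"wx":0,"wy":0,"wz":0,"claw":5},{"dx":0,"dy":0,"dz":0,"wx":0,"wy":0,"wz":0,"claw":5}]'
cat > s4.py <<'E'
from h import *
w=cam('wrist');g=cv2.cvtColor(w['frame'],cv2.COLOR_BGR2GRAY)
np.set_printoptions(linewidth=250)
for r in (56,60,64,68): print(r,g[r,308:342])
for r in (190,205,220): print(r,g[r,298:342])
E
python3 s4.py
```

```text
clock: 20.48
position: [0.5811, -0.1069, 0.0459]
tool_rot: [-3.14, -0.005, -3.134]
force: [-13.8, -2.7, 7.7]
grip_width: 0.0108
finger_force: 33.9
56 [151 150 150 151 151 152 147  67  94 114 122 119 131 207 202 201 201 201 201 201 201 192 164 131 208 204 203 203 203 203 203 202 203 202]
60 [151 151 150 151 151 152 145  74 155 176 207 205 203 202 202 201 202 201 201 201 201 190 160 135 208 204 203 203 203 203 203 203 203 202]
64 [150 151 151 151 151 152 146  99 168 194 202 201 201 201 202 202 202 202 202 202 202 194 163 133 208 204 203 203 203 203 202 203 203 203]
68 [134 132 132 132 133 133 127  93 171 199 203 201 203 202 201 202 201 201 202 201 203 195 164 133 207 203 203 203 201 173 124 127 128 128]
190 [128 128 129 130 129 130 132 127  63  64  77  83  88  92  97  99 101 103 106 111 114 118 122 119 116 113 107 102  98  96  93  91  88  84  78  67  80 133 129 128 129 128 128 128]
205 [129 129 129 128 129 128 129 126  74  60  74  82  87  91  95  97 100 102 106 109 112 116 119 117 116 111 107 102  98  95  92  89  87  84  78  66  75 132 128 127 128 127 128 127]
220 [109 110 110 109 110 109 110 111 107  54  70  79  86  90  95  98 100 102 105 107 109 114 117 116 114 110 105 102  99  95  92  90  88  83  77  66  72  97  96  97  96  96  96  96]
```

```bash
cat > s5.py <<'E'
from h import *
w=cam('wrist');g=cv2.cvtColor(w['frame'],cv2.COLOR_BGR2GRAY).astype(float)
rows=[];
for r in range(100,225,5):   # bar edges: strongest gradients near expected
    d=np.abs(np.diff(g[r])); l=300+np.argmax(d[300:312]);q=326+np.argmax(d[326:342]); rows.append((r,(l+q+1)/2+.5, q-l))
rows=np.array(rows);print(np.round(rows,1).tolist())
k=rows[np.abs(rows[:,2]-np.median(rows[:,2]))<2.5]
P=np.array([onplane(w,u,r,.07) for r,u,_ in k]);c=np.polyfit(P[:,0],P[:,1],1);print('bar slope',c)
F=onplane(w,323.5,62,.072);print('fin',F,'bar y at fin: fit',np.polyval(c,F[0]),'slope.008',np.mean(P[:,1]+.008*(F[0]-P[:,0])))
E
python3 s5.py
```

```text
[[100.0, 320.0, 32.0], [105.0, 323.5, 25.0], [110.0, 320.5, 31.0], [115.0, 323.5, 25.0], [120.0, 320.5, 31.0], [125.0, 320.0, 30.0], [130.0, 320.0, 30.0], [135.0, 320.0, 30.0], [140.0, 320.0, 30.0], [145.0, 320.0, 30.0], [150.0, 320.0, 28.0], [155.0, 320.0, 30.0], [160.0, 320.5, 29.0], [165.0, 320.0, 30.0], [170.0, 320.5, 29.0], [175.0, 320.5, 29.0], [180.0, 320.5, 29.0], [185.0, 320.5, 29.0], [190.0, 320.5, 29.0], [195.0, 320.5, 29.0], [200.0, 320.5, 29.0], [205.0, 320.5, 29.0], [210.0, 321.0, 28.0], [215.0, 320.5, 29.0], [220.0, 321.0, 28.0]]
bar slope [ 0.01382003 -0.11560356]
fin [ 0.49100433 -0.10740473  0.072     ] bar y at fin: fit -0.10881786478577476 slope.008 -0.10858548902716346
```

```bash
python3 -m handwheel '[{"dx":0.05,"dy":0.15,"dz":0,"wx":0,"wy":0,"wz":0,"claw":5},{"dx":0,"dy":0,"dz":0,"wx":0,"wy":0,"wz":0,"claw":5},{"dx":0,"dy":0,"dz":0,"wx":0,"wy":0,"wz":0,"claw":5}]'
python3 s5.py | tail -2
```

```text
clock: 20.95
position: [0.5811, -0.1061, 0.0459]
tool_rot: [-3.139, -0.004, -3.134]
force: [-8.5, -6.9, 2.5]
grip_width: 0.011
finger_force: 34.4
bar slope [ 0.01395065 -0.11484073]
fin [ 0.49097198 -0.10651647  0.072     ] bar y at fin: fit -0.10799135730384832 slope.008 -0.1077714873356098
```

```bash
sed -i 's/^F=.*/e=[np.abs(np.diff(g[r])) for r in (60,62,64,66)]\nfu=np.mean([(308+np.argmax(x[308:321])+326+np.argmax(x[326:340])+1)\/2+.5 for x in e]);print("fu",fu)\nF=onplane(w,fu,62,.072);print("fin",F,"bar-fin mm fit",1e3*(np.polyval(c,F[0])-F[1]),"slope.008",1e3*np.mean(P[:,1]+.008*(F[0]-P[:,0])-F[1]))/' s5.py
python3 s5.py | tail -3; python3 s4.py | head -4
```

```text
bar slope [ 0.01486563 -0.11532305]
fu 322.0
fin [ 0.49097565 -0.10706751  0.072     ] bar-fin mm fit -0.9568764162127402 slope.008 -0.7032239657530824
56 [151 151 151 152 147  72 103 122 120 117 132 206 203 201 201 201 201 202 201 179 138 117 153 149 156 206 204 203 203 203 203 203 203 202]
60 [150 150 151 152 148 104 159 185 184 182 184 204 202 201 201 201 201 202 201 175 121 127 210 206 205 203 203 203 202 203 203 203 203 203]
64 [151 151 150 151 147 113 175 204 201 201 201 201 202 202 203 202 202 203 201 180 123 126 209 204 202 203 203 204 203 203 203 203 203 203]
68 [132 133 132 132 128 113 180 204 202 202 202 202 201 201 202 202 201 202 201 181 141 163 206 203 203 203 204 199 126 130 132 133 134 134]
```

```bash
python3 -m handwheel '[{"dx":0,"dy":0.1,"dz":0,"wx":0,"wy":0,"wz":0,"claw":5},{"dx":0,"dy":0,"dz":0,"wx":0,"wy":0,"wz":0,"claw":5},{"dx":0,"dy":0,"dz":0,"wx":0,"wy":0,"wz":0,"claw":5}]'
python3 s5.py | tail -3
```

```text
clock: 21.48
position: [0.5811, -0.1052, 0.0459]
tool_rot: [-3.139, -0.004, -3.134]
force: [-8.8, -7.6, 2.8]
grip_width: 0.0111
finger_force: 34.2
bar slope [ 0.01733828 -0.11576258]
fu 318.875
fin [ 0.49097412 -0.10730919  0.072     ] bar-fin mm fit 0.05925735929344922 slope.008 0.4280762785351442
```

```bash
python3 -m handwheel '[{"dx":0,"dy":0,"dz":0,"wx":0,"wy":0,"wz":0,"claw":5},{"dx":0,"dy":0,"dz":0,"wx":0,"wy":0,"wz":0,"claw":5},{"dx":0,"dy":0,"dz":0,"wx":0,"wy":0,"wz":0,"claw":5},{"dx":0,"dy":0,"dz":0,"wx":0,"wy":0,"wz":0,"claw":5}]'
python3 s5.py | tail -1; python3 -c "
from workcell import job_done
print(job_done())"
```

```text
clock: 22.02
position: [0.5811, -0.1052, 0.0459]
tool_rot: [-3.139, -0.004, -3.134]
force: [-9.7, -6.4, 2.7]
grip_width: 0.0109
finger_force: 34.2
fin [ 0.49097417 -0.10730886  0.072     ] bar-fin mm fit 0.05927285616436073 slope.008 0.4279416494803377
the job is handed in; nothing more can be done
None
```

I handed the job in at 22 s: the ring weight is over the post on the board, the leg is held within about 0.5 mm of the mark, and the lever was pushed until it met its stop; no verdict came back.

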